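# Shut the tagged outlet in the suction table's valve box

## Robot

A 7-joint arm with a two-finger parallel gripper is mounted at the origin on the work surface. World frame = base frame: x ahead of the robot, y to its left, z up, the work surface at z = 0. Lengths are in m, angles in rad, forces in N, time in s.
With the tool pointing down it reaches from about 0.4 to 0.85 m from the base axis. Payload 10.4 kg.
Tool frame: the origin (TCP) lies midway between the tips of the shut fingers; the grasp point (between the pads) lies 19 mm behind it; z points along the fingers, y is the line along which they close (so a half turn about z gives the same grasp; the last joint's range is limited). The gripper opens to 87 mm and grips with 3 to 60 N. Pads are 19 mm wide; open, the fingers measure 117 mm over their backs; the gripper's body (75 mm by 190 mm) begins 51 mm behind the grasp point.
Start: joints at [-1.149, 0.332, -0.065, 1.46, 0.022, 1.35, -0.088], TCP at [0.269, 0.564, 0.223] pointing down, gripper open.
Joint ranges: [-2.6, 2.6], [-0.5, 2.12], [-1.47, 1.34], [0.16, 2.42], [-1.27, 4.41], [0.06, 2.06], [-2.6, 2.6]. Speed limits (rad/s): [2.22, 2.22, 2.79, 2.79, 3.14, 3.14, 3.14].

## Interface

Orientations are given as a unit quaternion [x, y, z, w].
In Python, from plant import observe, snapshot, get_calibration, hand_in gives the robot as it stands.
- The arm moves only by the shell command python3 -m pendant 'ROWS' [FORCE]. ROWS is JSON, a list of rows, each a list of 5 numbers: the shift along the tool's x, y, z in m, then the turn about the tool's z in degrees, then the opening, from 0 (shut) to 1 (fully open). In form: [[x, y, z, twist, claw], ...]. A call has 1 to 12 rows; each row is the pose to reach, as a shift and turn from the pose commanded when the call began, along the tool's axes at that moment; what a row does not reach only later rows make up. A row lasts 1/10 s, in which the tool goes at most 50 mm and 8.59 degrees, less where a joint would pass 70% of its speed; a pose out of reach is approached as far as the arm can. A call with a gripper value outside its range is refused whole. The fingers move at their own pace and stop on an object; FORCE is the grip in N (left out, the last holds). Time passes only in rows, so rows that repeat a pose let the fingers close. It gives the time, the measured TCP pose, the force, the opening and the grip force at its end, in the units of the state.
- observe(): the state, without advancing time (a new reading comes with each control period).
- snapshot(name): name is "scene" or "top"; returns the picture (420x560x3 uint8, red, green, blue); there is no depth.
- get_calibration(name): a dict with "mtx" (3x3 intrinsics, pixels), "R" (3x3) and "t" (3): a world point X has camera coordinates R X + t. Camera axes: x right, y down, z forward; pixel columns grow to the right and rows downward; lengths in m; the calibration is good to about 2 mm. A picture is of the moment at which its call begins. get_calibration takes no time and is no camera call.
- hand_in(): hands the job in; it is judged then, once.
The state is a dict: "time": time; "qpos": joint angles; "joint_velocities": joint speeds; "joint_efforts": joint torques, N m; "position": TCP position; "ee_rot": TCP orientation; "force": force on the tool from outside, world axes, zero at the start; "wrist_torque": the same for the moment, N m; "opening": finger opening in m; "gripper_force": force on a finger pad.
Only numpy, scipy, OpenCV 4.12 (cv2) and the standard library are available. Lean on these libraries where they do the work, as an engineer would, in place of code of your own. Each camera call takes 0.05 s, during which the arm holds its last target. There are 200 camera calls.

## Task

The suction table is about to be started with one outlet off. Without lifting anything, push the valve box's cover all the way back off the valves until it stops, find the ball valve with the round tag plate under its stem nut, and push that valve's lever fully shut, crosswise to its pipe. Leave the cover back and the tagged lever shut, don't tip the cover, don't turn the other two levers, and leave the other things on the table as they are.

Things in the scene. Friction and masses are not known exactly. Their poses are not given: they have to be found in the camera images.
- valve_box: Grey valve box of a suction table, fixed on the table: 330 mm (its x) by 360 (its y), rim 85 mm high. Origin: centre of its underside; -x is its front (robot side; brass couplings stick out 35 mm), +x its rear, z up. Its front half is an open well under the cover, its rear half a flat deck at rim height. A 54 mm gauge sticks out 39 mm on its +y side, a coupling 35 mm behind.
- well (a point): Centre of the mouth of the well, at rim height (box x -76, y 0, z 85 mm); axes as the box's. The well is 146 mm (x) by 320 mm (y). In it three brass ball valves in a row, stems 41 mm behind this point (box x -35) at box y -105, -15 and +75 mm; which of them is the tagged one varies. Pipes run along x, below 43 mm above the table; valve bodies to 56 mm, within 17 mm of the stem.
- cover: Loose aluminium plate, 160 mm (its x) by 345 (its y), 4 mm thick, about 0.6 kg, lying on the rim (box z 85 mm) between guides (2.5 mm free each side) and end stops, 8 mm high, hiding the well. Origin: centre of its underside; axes as the box's. It slides along box x: origin from -79 mm (shut; it starts up to 15 mm further) to +80 mm (fully back at the rear stop, over the deck), friction 2 to 8 N.
- pull (a point): Middle of the front (-x) face of the cover's pull, at its top edge, 23 mm above the cover's underside (cover x -22.5, y 0 mm); axes as the box's. The pull is an upright aluminium flange, 110 mm long in y and 5 mm thick, rising 19 mm above the plate's upper face.
- tagged_stem (a point): Top of the tagged valve's stem, on the lever's hinge axis, 66 mm above the table. This valve alone has a flat round steel tag plate, 38 mm across, under its stem nut (67 mm above the table). Lever: straight steel strip 14 mm wide, reaching 64 mm from the stem; from 20 mm out it stands from 56 to 66 mm above the table. Stem nut up to 72 mm.
- tagged_tip (a point): End of the lever of the tagged valve, 64 mm from the stem, 66 mm above the table.
- lever_tagged (a joint): Angle (rad) of the tagged valve's lever: 0 = open (along its pipe, pointing to box -x), 1.571 = shut against its stop (crosswise, pointing to box +y). Shuts clockwise seen from above, takes about 5 N pushed 45 mm from the stem, stays where left. Starts at 0 to 0.3.
- plain1_stem (a point): Top of the first untagged valve's stem, on the lever's hinge axis, 66 mm above the table. Nut only, no tag. Lever: straight steel strip 14 mm wide, reaching 64 mm from the stem; from 20 mm out it stands from 56 to 66 mm above the table. Stem nut up to 72 mm.
- plain1_tip (a point): End of the lever of the first untagged valve, 64 mm from the stem, 66 mm above the table.
- lever_plain1 (a joint): Angle (rad) of the first untagged valve's lever: 0 = open (along its pipe, pointing to box -x), 1.571 = shut against its stop (crosswise, pointing to box +y). Shuts clockwise seen from above, takes about 5 N pushed 45 mm from the stem, stays where left. Starts at 0 to 0.3.
- plain2_stem (a point): Top of the second untagged valve's stem, on the lever's hinge axis, 66 mm above the table. Nut only, no tag. Lever: straight steel strip 14 mm wide, reaching 64 mm from the stem; from 20 mm out it stands from 56 to 66 mm above the table. Stem nut up to 72 mm.
- plain2_tip (a point): End of the lever of the second untagged valve, 64 mm from the stem, 66 mm above the table.
- lever_plain2 (a joint): Angle (rad) of the second untagged valve's lever: 0 = open (along its pipe, pointing to box -x), 1.571 = shut against its stop (crosswise, pointing to box +y). Shuts clockwise seen from above, takes about 5 N pushed 45 mm from the stem, stays where left. Starts at 0 to 0.3.
- tape_roll: Roll of brown paper tape standing on its flat side beside the box, 90 mm across, 48 mm high; bystander. Origin: centre of its underside.
- swab_jar: White ceramic cup, 68 mm across, 85 mm high, beside the box; bystander. Origin: centre of its underside.
- miniature_1: Round gilt miniature frame lying flat, 96 mm across, 14 mm high; bystander. Origin: centre of its underside.
- miniature_2: Second round gilt miniature frame, the same; bystander. Origin: centre of its underside.
- screwdriver: Screwdriver lying flat, about 190 mm long along its x; bystander. Origin: under the middle of it.
- phone: Black phone lying flat, 148 x 72 x 8 mm; bystander. Origin: centre of its underside.
- logger: Black climate logger, 100 x 65 x 22 mm, with a stub aerial up to 95 mm high; bystander. Origin: centre of its underside.

How it is judged:
On the way, in this order (a step that is already met when the one before it is completed fails the run):
1. the cover is slid back to within 20 mm of its rear stop (x of cover in the frame of valve_box above 0.06 m), for 0.2 s.
2. the tagged valve's lever is pushed shut (value of joint lever_tagged above 1.45 rad), for 0.2 s.
At the end, for the whole second after the job is handed in: The cover lies flat on the box at rest within 20 mm of its rear stop, the tagged valve's lever stands at rest within 0.12 rad of fully shut (joint above 1.45), the other two levers' tips are within 12 mm and the bystanders within 20 mm of where they were (x of cover in the frame of valve_box above 0.06 m and value of joint lever_tagged above 1.45 rad and not (z of cover in the frame of valve_box above 0.095 m) and not (angle between cover's own z axis and vertical above 0.1 rad) and not (distance of any of plain1_tip, plain2_tip from where it was at the start of the episode above 0.012 m) and not (distance of any of tape_roll, swab_jar, miniature_1, miniature_2, screwdriver, phone, logger from where it was at the start of the episode above 0.02 m) and linear speed of cover below 0.01 m/s and velocity of joint lever_tagged below 0.05 rad/s); the robot touches nothing.
It fails at once if the cover is lifted more than 10 mm off the rim or tipped more than 0.1 rad (z of cover in the frame of valve_box above 0.095 m or angle between cover's own z axis and vertical above 0.1 rad).
It fails at once if another valve's lever is turned (its tip moves more than 12 mm) (distance of any of plain1_tip, plain2_tip from where it was at the start of the episode above 0.012 m).
It fails at once if a bystander is moved more than 20 mm (distance of any of tape_roll, swab_jar, miniature_1, miniature_2, screwdriver, phone, logger from where it was at the start of the episode above 0.02 m).
It also fails if it takes over 51 s, if anything falls off the work surface, if the arm or the gripper's body presses on something with over 40 N, if the wrist force passes 120 N, or if a joint passes its speed limit or range.

## Working session

There is one attempt and no reset: what is moved stays moved. The work goes in short steps, Python scripts to look and compute and a shell command to move; the robot and the scene stay as the last step left them, time stands still between calls to the robot, and variables do not carry over. Pictures are saved under pics/ and viewed, at most 10 in all, crops included, and the job is handed in when it is done.

```bash
mkdir -p pics; ls; python3 - <<'E'
from plant import *
import cv2
for n in("scene","top"):
    cv2.imwrite(f"pics/{n}0.png",snapshot(n)[:,:,::-1]); c=get_calibration(n); print(n,c["mtx"].round(1).tolist(),c["R"].round(3).tolist(),c["t"].round(3).tolist())
s=observe();print(s["position"],s["ee_rot"],s["opening"],s["time"])
E
```

```text
pics
scene [[489.7, 0.0, 289.3], [0.0, 489.7, 209.0], [0.0, 0.0, 1.0]] [[0.559, 0.829, -0.017], [0.676, -0.468, -0.569], [-0.48, 0.307, -0.822]] [-0.368, -0.307, 1.639]
top [[393.4, 0.0, 278.4], [0.0, 393.4, 210.8], [0.0, 0.0, 1.0]] [[-0.021, -1.0, 0.009], [-0.998, 0.02, -0.055], [0.055, -0.01, -0.998]] [0.064, 0.538, 1.039]
[0.26878947 0.56387431 0.22185708] [ 2.20564441e-01  9.75372206e-01 -6.12217472e-04 -1.11172302e-04] 0.08726649220679736 0.1
```

View pics/top0.png

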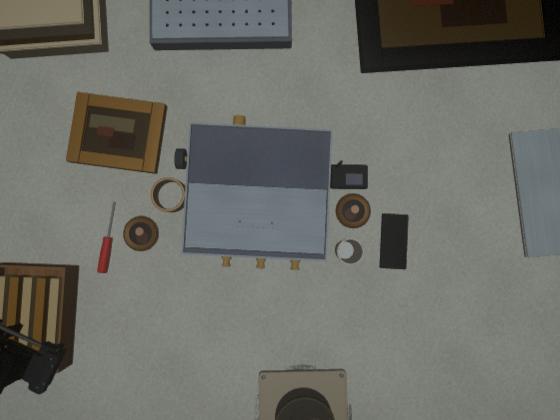

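View pics/scene0.png

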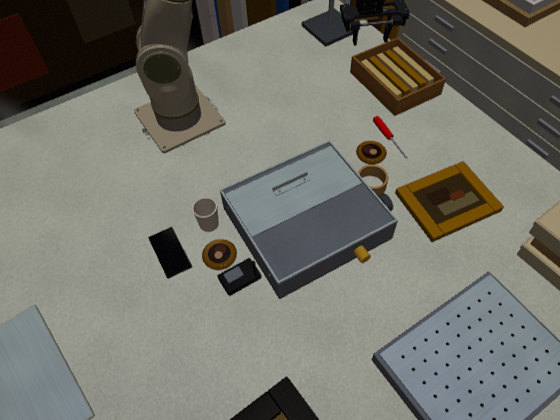

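The top view shows the box rim at about (190,125), (330,131), (326,256) and (184,253). The cover is the light half, with its pull near (256,222). I'll take an enlarged crop to get the corners.

```bash
cat > h.py <<'E'
from plant import *
import numpy as np, cv2
def ray(n,uv,z):
    c=get_calibration(n);uv=np.atleast_2d(np.array(uv,float))
    d=np.c_[uv,np.ones(len(uv))]@np.linalg.inv(c["mtx"]).T@c["R"]; o=-c["R"].T@c["t"]
    return o+d*((z-o[2])/d[:,2])[:,None]
def pix(n,P):
    c=get_calibration(n);q=(np.atleast_2d(P)@c["R"].T+c["t"])@c["mtx"].T
    return q[:,:2]/q[:,2:]
def crop(n,f,x0,y0,w,h,k):
    im=snapshot(n)[:,:,::-1]; cv2.imwrite("pics/"+f,cv2.convertScaleAbs(cv2.resize(im[y0:y0+h,x0:x0+w],None,fx=k,fy=k,interpolation=cv2.INTER_CUBIC),alpha=1.5)); return im
E
python3 - <<'E'
from h import *
crop("top","top1.png",170,110,200,150,4)
P=ray("top",[(190,125),(330,131),(326,258),(184,253)],.085);print(P.round(3), np.linalg.norm(np.roll(P,-1,0)-P,axis=1))
E
```

```text
[[ 0.757  0.272  0.085]
 [ 0.735 -0.081  0.085]
 [ 0.415 -0.062  0.085]
 [ 0.435  0.29   0.085]] [0.35403999 0.31994336 0.35259683 0.32191257]
```

View pics/top1.png

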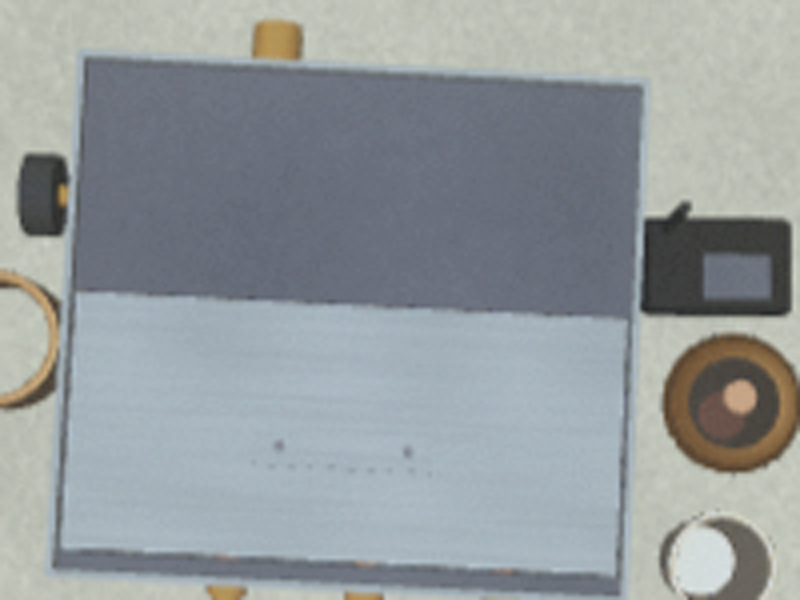

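```bash
python3 - <<'E'
from h import *
f=lambda L:[(170+(x+.5)/4-.5,110+(y+.5)/4-.5) for x,y in L]
P=ray("top",f([(79,50),(650,80),(622,602),(50,573)]),.093);print(P.round(4), np.linalg.norm(np.roll(P,-1,0)-P,axis=1).round(3))
C=ray("top",f([(75,291),(630,318),(615,577),(62,549)]),.089);print(C.round(4), np.linalg.norm(np.roll(C,-1,0)-C,axis=1).round(3))
c=P.mean(0); e=P[0]-P[1]+P[3]-P[2]; yaw=np.arctan2(-e[0],e[1])
e2=P[0]+P[1]-P[2]-P[3];print("box",c,np.degrees(yaw),np.degrees(np.arctan2(e2[1],e2[0])))
R=np.array([[np.cos(yaw),-np.sin(yaw)],[np.sin(yaw),np.cos(yaw)]])
print("cover in box",(C-c)[:,:2]@R,((C.mean(0)-c)[:2]@R))
pl=ray("top",f([(250,463),(432,474)]),.09);print("pull",pl,(pl-c)[:,:2]@R)
s=observe()
from scipy.spatial.transform import Rotation as Ro
print(Ro.from_quat(s["ee_rot"]).as_matrix().round(3))
E
```

```text
[[ 0.7618  0.2719  0.093 ]
 [ 0.7361 -0.0855  0.093 ]
 [ 0.4108 -0.059   0.093 ]
 [ 0.4361  0.2924  0.093 ]] [0.358 0.326 0.352 0.326]
[[ 0.6106  0.2765  0.089 ]
 [ 0.5868 -0.0694  0.089 ]
 [ 0.426  -0.0556  0.089 ]
 [ 0.4505  0.2859  0.089 ]] [0.347 0.161 0.342 0.16 ]
box [0.58618745 0.10493797 0.093     ] -4.115277988216531 -4.1379139173913035
cover in box [[ 0.01206228  0.17289078]
 [ 0.01312263 -0.17381049]
 [-0.14829161 -0.17162712]
 [-0.14833079  0.17073573]] [-0.06785937 -0.00045278]
pull [[0.50116665 0.16897895 0.09      ]
 [0.49200871 0.056354   0.09      ]] [[-0.0893974   0.05777447]
 [-0.09044937 -0.05521729]]
[[-0.903  0.43  -0.   ]
 [ 0.43   0.903 -0.001]
 [-0.    -0.001 -1.   ]]
```

```bash
python3 -m pendant '[[-0.03,-0.027,0,-2,0.7],[-0.065,-0.057,0,-4,0.7],[-0.1,-0.088,0,-6,0.7],[-0.135,-0.119,0,-8,0.7],[-0.17,-0.15,0,-10,0.7],[-0.205,-0.181,0,-12,0.7],[-0.24,-0.212,0,-14,0.7],[-0.275,-0.243,0,-16,0.7],[-0.31,-0.274,0,-18,0.7],[-0.345,-0.305,0,-20,0.7],[-0.367,-0.324,0,-21.4,0.7],[-0.367,-0.324,0,-21.4,0.7]]'
```

```text
time: 1.35
position: [0.462, 0.1094, 0.2226]
ee_rot: [0.039, 0.999, -0.0, 0.0]
force: [-0.3, 0.7, 0.5]
opening: 0.0609
gripper_force: 0.0
```

```bash
python3 -m pendant '[[0,0,0.04,0,0.7],[0,0,0.08,0,0.7],[0,0,0.11,0,0.7],[0,0,0.128,0,0.7],[0,0,0.128,0,0.7],[0,0,0.128,0,0.7]]'; python3 - <<'E'
from h import *
from scipy.spatial.transform import Rotation as Ro
s=observe();print(s["position"],Ro.from_quat(s["ee_rot"]).as_matrix().round(3).tolist(),s["force"])
E
```

```text
time: 1.95
position: [0.4608, 0.1143, 0.095]
ee_rot: [0.035, 0.999, 0.0, -0.0]
force: [-0.2, 0.1, -0.1]
opening: 0.0609
gripper_force: 0.0
[0.46078284 0.11433824 0.09499898] [[-0.997, 0.071, -0.0], [0.071, 0.997, 0.0], [0.0, 0.0, -1.0]] [-0.15934953  0.14354681 -0.05056947]
```

```bash
python3 -m pendant '[[-0.01,0,0,0,0.7],[-0.02,0,0,0,0.7],[-0.03,0,0,0,0.7],[-0.04,0,0,0,0.7],[-0.05,0,0,0,0.7],[-0.065,0,0,0,0.7],[-0.08,0,0,0,0.7],[-0.095,0,0,0,0.7],[-0.11,0,0,0,0.7],[-0.125,0,0,0,0.7],[-0.14,0,0,0,0.7],[-0.15,0,0,0,0.7]]'
```

```text
time: 3.15
position: [0.6111, 0.1033, 0.0948]
ee_rot: [0.036, 0.999, 0.0, -0.001]
force: [-9.7, 0.4, 7.8]
opening: 0.061
gripper_force: 4.2
```

```bash
python3 -m pendant '[[-0.005,0,0,0,0.7],[-0.01,0,0,0,0.7],[-0.014,0,0,0,0.7],[-0.017,0,0,0,0.7],[-0.019,0,0,0,0.7],[-0.02,0,0,0,0.7]]'
```

```text
time: 3.75
position: [0.6301, 0.1019, 0.0947]
ee_rot: [0.036, 0.999, 0.0, -0.001]
force: [-6.4, 0.2, 4.7]
opening: 0.0605
gripper_force: 3.7
```

```bash
python3 -m pendant '[[-0.002,0,0,0,0.7],[-0.004,0,0,0,0.7],[-0.005,0,0,0,0.7],[-0.006,0,0,0,0.7],[-0.006,0,0,0,0.7]]'
```

```text
time: 4.25
position: [0.6311, 0.1017, 0.0946]
ee_rot: [0.035, 0.999, -0.0, -0.006]
force: [-33.3, -1.1, 24.1]
opening: 0.0607
gripper_force: 17.2
```

```bash
python3 -m pendant '[[0.01,0,0,0,0.7],[0.03,0,0,0,0.7],[0.04,0,-0.03,0,0.7],[0.06,0,-0.07,0,0.7],[0.09,-0.03,-0.11,0,0.5],[0.11,-0.07,-0.13,0,0.2],[0.13,-0.11,-0.13,0,0],[0.15,-0.15,-0.13,0,0],[0.158,-0.19,-0.13,0,0],[0.158,-0.23,-0.13,0,0],[0.158,-0.27,-0.13,0,0],[0.158,-0.31,-0.13,0,0]]'; python3 - <<'E'
from h import *
crop("top","top2.png",170,110,200,150,4)
E
```

```text
time: 5.45
position: [0.4569, -0.1988, 0.2253]
ee_rot: [0.036, 0.999, -0.0, 0.001]
force: [0.6, 0.2, 0.3]
opening: 0.0053
gripper_force: 0.0
```

View pics/top2.png

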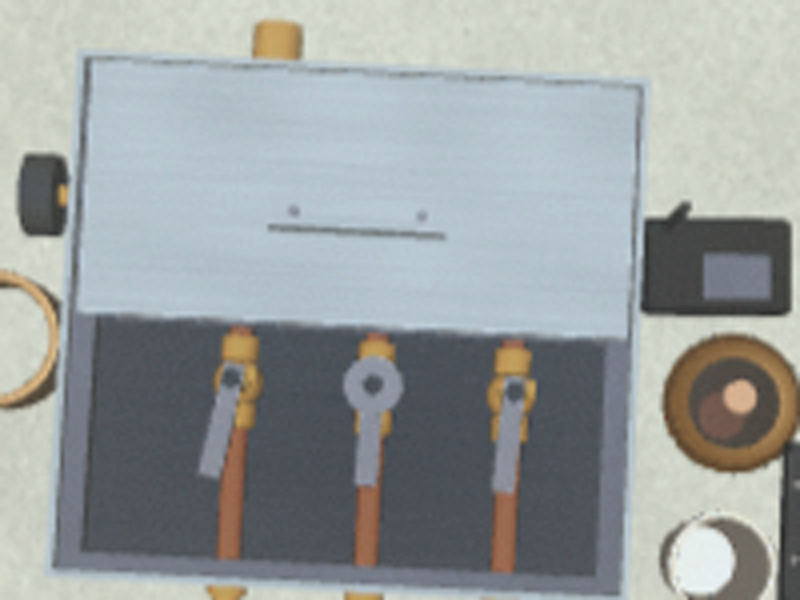

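The middle valve carries the round tag, with its stem at crop (372,384) and its tip at (366,485). The cover is fully back. The plain levers are at left, (231,378) to (208,476), and right, (514,390) to (503,492).

```bash
python3 - <<'E'
from h import *
f=lambda L:[(170+(x+.5)/4-.5,110+(y+.5)/4-.5) for x,y in L]
yaw=np.radians(-4.12);R=np.array([[np.cos(yaw),-np.sin(yaw)],[np.sin(yaw),np.cos(yaw)]]);c=np.array([.5862,.1049])
P=np.vstack([ray("top",f([(231,378),(372,384),(514,390)]),.072),ray("top",f([(208,476),(366,486),(503,492)]),.066)])
B=(P[:,:2]-c)@R;print(B.round(4));d=B[3:]-B[:3];print(np.linalg.norm(d,axis=1),np.arctan2(d[:,1],-d[:,0]))
C=ray("top",f([(79,314),(628,338)]),.089);print("cover front",(C[:,:2]-c)@R)
# finger path: stem from the measurement, rows as tool shifts from the present pose
s=observe();p=(s["position"][:2]-c)@R;print("tcp box",p)
st=(B[1]+[-.035,-.015])/2
def ctr(th,r=.040,gap=0):
    u=np.array([-np.cos(th),np.sin(th)]);n=np.array([np.sin(th),np.cos(th)])
    return st+r*u-(.007+gap+.010*n[0]+.015*n[1])*n
c0=ctr(0.06,gap=.012); e=c0-p; print("start",c0,"tool shift x,y",-e[0],e[1])
for th in np.arange(0.06,1.66,.12):
    e=ctr(th)-c0; print(round(th,2),"x %.3f y %.3f"%(-e[0],e[1]))
E
```

```text
[[-0.0361  0.0749]
 [-0.0353 -0.0144]
 [-0.0345 -0.1045]
 [-0.0987  0.0865]
 [-0.0999 -0.0139]
 [-0.0993 -0.101 ]]
[0.06367032 0.06460638 0.06489593] [0.1846133  0.00870666 0.05422875]
cover front [[-0.0022176   0.16953038]
 [ 0.00052471 -0.17307806]]
tcp box [-0.10818881 -0.31920885]
start [-0.07716386 -0.04683245] tool shift x,y -0.031024948299320912 0.2723764006819129
0.06 x -0.001 y 0.012
0.18 x 0.002 y 0.016
0.3 x 0.003 y 0.021
0.42 x 0.005 y 0.026
0.54 x 0.005 y 0.031
0.66 x 0.005 y 0.037
0.78 x 0.004 y 0.043
0.9 x 0.002 y 0.048
1.02 x -0.001 y 0.054
1.14 x -0.005 y 0.059
1.26 x -0.010 y 0.064
1.38 x -0.015 y 0.068
1.5 x -0.021 y 0.071
1.62 x -0.028 y 0.073
```

```bash
python3 -m pendant '[[-0.003,0.03,0,0,0],[-0.008,0.07,0,0,0],[-0.012,0.11,0,0,0],[-0.016,0.15,0,0,0],[-0.02,0.19,0,0,0],[-0.025,0.23,0,0,0],[-0.03,0.26,0,0,0],[-0.031,0.272,0,0,0],[-0.031,0.272,0.03,0,0],[-0.031,0.272,0.07,0,0],[-0.031,0.272,0.10,0,0],[-0.031,0.272,0.10,0,0]]'; python3 - <<'E'
from h import *
yaw=np.radians(-4.12);R=np.array([[np.cos(yaw),-np.sin(yaw)],[np.sin(yaw),np.cos(yaw)]]);c=np.array([.5862,.1049])
s=observe();print((s["position"][:2]-c)@R,s["position"][2])
crop("top","top3.png",170,110,200,150,4)
E
```

```text
time: 6.7
position: [0.505, 0.071, 0.1213]
ee_rot: [0.036, 0.999, -0.001, -0.003]
force: [-0.6, -0.8, 0.5]
opening: 0.0004
gripper_force: 0.0
[-0.07859319 -0.03960943] 0.12131806082407066
```

View pics/top3.png

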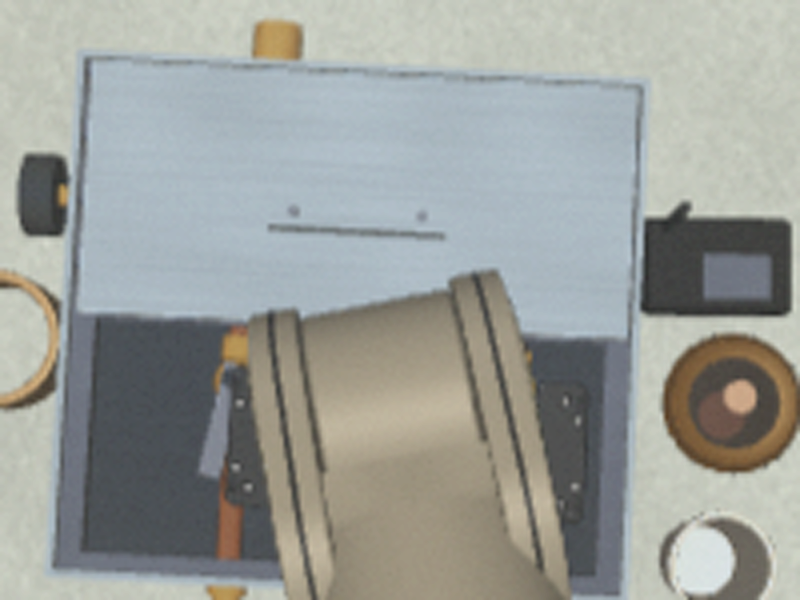

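The arm hides the tagged valve, and the gripper body sits clear above the well. The TCP is 7 mm too far toward +y, so I'll correct that before going down.

```bash
python3 -m pendant '[[0,-0.009,0,0,0],[0,-0.009,0,0,0],[0,-0.009,0.02,0,0],[0,-0.009,0.04,0,0],[0,-0.009,0.06,0,0],[0,-0.009,0.071,0,0],[0,-0.009,0.071,0,0],[0,-0.009,0.071,0,0]]'; python3 - <<'E'
from h import *
yaw=np.radians(-4.12);R=np.array([[np.cos(yaw),-np.sin(yaw)],[np.sin(yaw),np.cos(yaw)]]);c=np.array([.5862,.1049])
s=observe();print((s["position"][:2]-c)@R,s["position"][2],s["force"])
E
```

```text
time: 7.55
position: [0.5071, 0.0635, 0.0546]
ee_rot: [0.036, 0.999, 0.0, 0.001]
force: [0.3, 0.1, 0.2]
opening: 0.0004
gripper_force: 0.0
[-0.07596842 -0.04701002] 0.0546117849592601 [0.28383389 0.13207091 0.22473475]
```

```bash
python3 -m pendant '[[0,0.004,0.004,0,0],[0.001,0.01,0.004,0,0],[0.003,0.016,0.004,0,0],[0.004,0.021,0.004,0,0],[0.006,0.026,0.004,0,0],[0.006,0.031,0.004,0,0],[0.006,0.037,0.004,0,0],[0.005,0.043,0.004,0,0],[0.003,0.048,0.004,0,0],[0,0.054,0.004,0,0],[-0.004,0.059,0.004,0,0],[-0.009,0.064,0.004,0,0]]'
```

```text
time: 8.75
position: [0.5183, 0.1249, 0.0488]
ee_rot: [0.036, 0.999, -0.002, -0.002]
force: [-5.3, -7.4, 0.8]
opening: 0.0007
gripper_force: 3.6
```

```bash
python3 -m pendant '[[-0.005,0.004,0,0,0],[-0.011,0.007,0,0,0],[-0.017,0.008,0,0,0],[-0.02,0.008,0,0,0],[-0.02,0.008,0,0,0]]'; python3 - <<'E'
from h import *
yaw=np.radians(-4.12);R=np.array([[np.cos(yaw),-np.sin(yaw)],[np.sin(yaw),np.cos(yaw)]]);c=np.array([.5862,.1049])
s=observe();print((s["position"][:2]-c)@R,s["position"][2],s["force"])
E
```

```text
time: 9.25
position: [0.5338, 0.1328, 0.0481]
ee_rot: [0.035, 0.999, -0.001, -0.007]
force: [-28.4, -3.8, 18.6]
opening: 0.0007
gripper_force: 14.2
[-0.05426581  0.0240487 ] 0.048131070071848234 [-28.44913211  -3.80079226  18.590105  ]
```

The force has risen, so the lever is against its stop. I'll back off, lift clear and look.

```bash
python3 -m pendant '[[0.01,0,0,0,0],[0.025,0,0,0,0],[0.03,0,0,0,0],[0.03,0,-0.04,0,0],[0.03,0,-0.08,0,0],[0.03,0,-0.12,0,0],[0.03,0,-0.16,0,0],[0.03,-0.05,-0.17,0,0],[0.03,-0.1,-0.17,0,0],[0.03,-0.15,-0.17,0,0],[0.03,-0.2,-0.17,0,0],[0.03,-0.25,-0.17,0,0]]'; python3 -m pendant '[[0,-0.05,0,0,0],[0,-0.09,0,0,0],[0,-0.09,0,0,0],[0,-0.09,0,0,0],[0,-0.09,0,0,0]]'; python3 -c '
from h import *
crop("top","top4.png",150,110,200,150,4)'
```

```text
time: 10.45
position: [0.4926, -0.1148, 0.2201]
ee_rot: [0.035, 0.999, 0.0, 0.001]
force: [0.6, -0.1, 0.9]
opening: 0.0006
gripper_force: 0.0
time: 10.95
position: [0.4868, -0.2015, 0.2195]
ee_rot: [0.035, 0.999, 0.0, 0.0]
force: [-0.1, 0.2, 0.1]
opening: 0.0003
gripper_force: 0.0
```

View pics/top4.png

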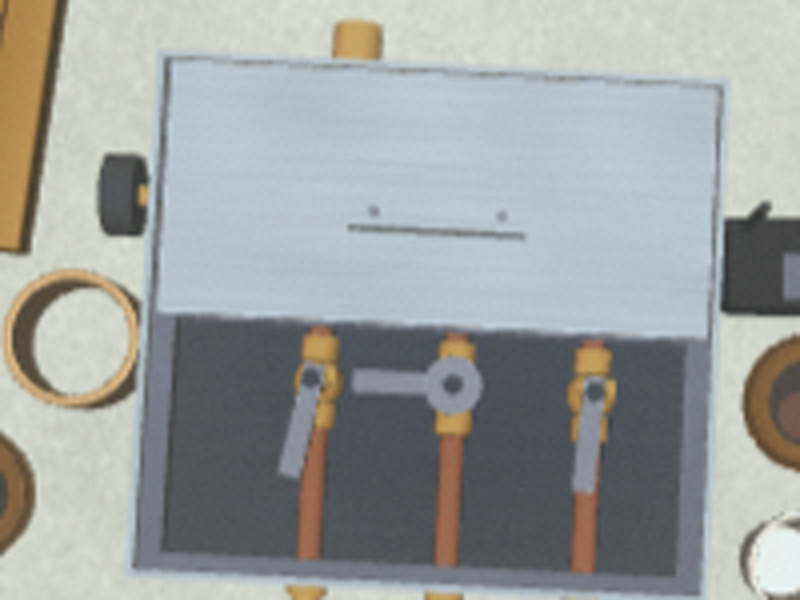

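The tagged lever lies crosswise, from stem (453,384) to tip (353,380), parallel to the box's y axis. The plain levers are unmoved and the cover is fully back.

```bash
python3 -c '
from plant import *
print(hand_in())'
```

```text
the job is handed in; nothing more can be done
None
```

I pushed the cover back to its rear stop and shut the tagged (middle) valve's lever against its stop; the last picture shows the other two levers unmoved, no bystander was touched, and the job was handed in at about 11 s.

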